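Date-stamp a box of screws on both ends and one long side

TASK

Goods-in: date-stamp the largest of the three card boxes that stand on edge on the right, so that the date can be read whichever way it is shelved. Carry it to the sloping bench stamp and press it squarely, with the middle of the face on the stamp: first its left-hand end (left and right as you see them before you lift it), then its right-hand end, then the long side it was standing on. Each time push until the sprung sleeve has given way and the box bears firmly on the rubber type inside for about half a second, but do not ram it. Then stand the box on that same long side in the free part of the metal tray, without dropping it, and leave everything else where it is.

Things in the scene. Friction and masses are not known exactly. Their poses are not given: they have to be found in the camera images.
- big_box: largest card box, 110 long x 50 thick x 68 mm high as it stands on edge, about 0.3 kg; trades places with the other two. Own y: along its length to the left-hand end; own x: up at the start; own z: thickness. Origin in the middle of a broad face: it fills x -34..34, y -55..55, z 0..50 mm. Hold it from above across the 50 mm thickness
- box_middle (a point): the middle of the big box, with the box's axes
- left_end (a point): the middle of the big box's left-hand end face (50 x 68 mm)
- right_end (a point): the middle of its right-hand end face
- under_side (a point): the middle of the long narrow side (110 x 50 mm) that the box stands on
- type_face (a point): the middle of the rubber type of the bench stamp, a face 34 mm across x 16 mm, on a thin foam that gives 2 mm, about 0.10 m above the table. z points out of the face: to the right (robot's view) and up at 45 degrees; y runs level across the stamp, towards the robot; x runs up the slope. A print needs more than 4 N on the type itself, so a total push of 10 to 20 N; over 45 N is ramming
- stamp_sleeve (a joint): how far the sprung sleeve round the type is pushed in, m: 0 free (its rim, 48 mm across x 32 mm, stands 8 mm proud of the type), 0.008 flush with the type, 0.0115 its stop. It takes 2.5 N to start and 4.5 N when flush
- stamp_stand: the stamp's grey stand, fixed, 150 x 120 mm at its foot; origin on the table under the stamp, its front (own -x) turned to the right, where the boxes stand. It carries the black head, 62 mm across x 36 mm along the slope, behind the type
- tray: low metal tray, 200 (x) x 260 (y) x 18 mm, floor and walls 3 mm thick, fixed; origin in the middle of its underside, y towards the left. Its left part (y over 0.05 m) holds the stamped box, the rest is free
- mid_box: the middle-sized card box standing on edge on the right, 95 long x 40 thick x 62 mm high; to be left alone
- small_box: the smallest card box standing on edge on the right, 90 long x 35 thick x 58 mm high; to be left alone
- done_box: card box 100 long x 45 thick x 65 mm high, standing on edge at the left side of the tray, stamped before; to be left alone. Its origin lies at half its height, on the middle of one of its broad faces
- padlock: brass padlock lying on the table, 61 x 40 x 14 mm; to be left alone
- tape_measure: tape measure standing on the table, 36 x 87 x 64 mm; to be left alone
- roll: roll of masking tape lying at the back, 100 mm across, 25 mm high; to be left alone

How it is judged:
By the outcome, as a careful person would: the job done as asked, in the order asked, and still so for the second after the job is handed in, with the robot touching nothing.
It also fails if it takes over 70 s, if anything falls off the work surface, if the arm or the gripper's body presses on something with over 40 N, if the wrist force passes 120 N, or if a joint passes its speed limit or range.

ROBOT

A 6-joint arm with a two-finger parallel gripper is mounted at the origin on a cart in front of the work surface, level with it; the furniture and walls round the work are solid. World frame = base frame: x ahead of the robot, y to its left, z up, the work surface at z = 0. Lengths are in m, angles in rad, forces in N, time in s.
With the tool pointing down it reaches from about 0.3 to 0.775 m from the base axis. Payload 14.6 kg.
Tool frame: the origin (TCP) lies on the centre line of the jaws, within the pads' length; the fingertips stand 19 mm ahead of it and the grasp point (between the pads) is the TCP; z points along the fingers, y is the line along which they close (so a half turn about z gives the same grasp; the last joint's range is limited). The gripper opens to 94 mm and grips with 3 to 60 N. Pads are 16 mm wide; open, the fingers measure 119 mm over their backs; the gripper's body (75 mm by 177 mm) begins 78 mm behind the grasp point.
Start: joints at [-1.3, 0.3, 1.521, -0, 1.321, -0.067], TCP at [0.182, -0.519, 0.224] pointing down, gripper open.
Joint ranges: [-3.03, 3.03], [-0.79, 2.21], [0.23, 2.52], [-1.04, 4.18], [0, 3.07], [-2.55, 2.55]. Speed limits (rad/s): [2.22, 2.22, 2.57, 3.14, 3.14, 3.14].

INTERFACE

Orientations are given as [roll, pitch, yaw] about the fixed x, y, z axes, in that order (R = Rz(yaw) Ry(pitch) Rx(roll)).
In Python, from station import get_obs, camera, workorder gives the robot as it stands.
- The arm moves only by the tool play_rows, never from a script. Its argument "motion" is a list that holds one entry, the list of rows, each a list of 7 numbers: the shift along the tool's x, y, z as a fraction of full scale, then the turn, a rotation vector about the tool's x, y, z as a fraction of full scale, then the opening, from -1 (shut) to 1 (fully open). In form: [[[x, y, z, ax, ay, az, grip], ...]]. A call has 1 to 10 rows; each row is the pose to reach, as a shift and turn from the pose commanded when the call began, along the tool's axes at that moment, turning the shorter way round; what a row does not reach only later rows make up. Full scale, the value 1, is 0.25 m for a shift and 2 pi rad for a turn. A row lasts 1/10 s, in which the tool goes at most 50 mm and 8.59 degrees, less where a joint would pass 70% of its speed; a pose out of reach is approached as far as the arm can. A call with a number of a shift or a turn outside -1 to 1 is refused whole. A call with a gripper value outside its range is refused whole. The fingers move at their own pace and stop on an object; "grip_force" is the grip in N (left out, the last holds). Time passes only in rows, so rows that repeat a pose let the fingers close. It gives the time, the measured TCP pose, the force, the opening and the grip force at its end, in the units of the state.
- get_obs(): the state, without advancing time (a new reading comes with each control period).
- camera(name): name is "scene" or "top" or "wrist"; returns a dict with "frame" (420x560x3 uint8, red, green, blue), "z_map" (420x560 float32, m along the optical axis (not along the pixel's ray), 0 where there is no reading), "camera_matrix" (3x3 intrinsics, pixels), "T" (4x4, takes a point from camera to world coordinates); the wrist camera has in their place "T_tool_cam" (4x4, takes a point from camera to tool coordinates, whose origin is the TCP and whose axes are the flange's). Camera axes: x right, y up, looking along -z (the intrinsics and any distortion apply to the point x, -y, -z); pixel columns grow to the right and rows downward; lengths in m; the calibration is good to about 2 mm. The wrist camera is an equidistant fisheye: a pixel r from the principal point sees the ray r / f radians off the axis. A picture is of the moment at which its call begins: read the wrist's pose just before it.
- workorder.hand_in(): hands the job in; it is judged then, once.
The state is a dict: "time_s": time; "qpos": joint angles; "joint_vel": joint speeds; "tau": joint torques, N m; "ee_pos": TCP position; "eef_rot": TCP orientation; "force": force on the tool from outside, world axes, zero at the start; "moment": the same for the moment, N m; "grip_width": finger opening in m; "grip_force": force on a finger pad.
Only numpy, scipy, OpenCV 4.12 (cv2) and the standard library are available. Lean on these libraries where they do the work, as an engineer would, in place of code of your own. Each camera call takes 0.05 s, during which the arm holds its last target. There are 200 camera calls.

## Working session

There is one attempt and no reset: what is moved stays moved. The work goes in short steps, Python scripts to look and compute and a tool call to move; the robot and the scene stay as the last step left them, time stands still between calls to the robot, and variables do not carry over. Pictures are saved under pics/ and viewed, at most 10 in all, crops included, and the job is handed in when it is done.

Besides the shell and the picture viewer there is one more tool, called after "Emit:" by a JSON object that holds its "method" and its "body". play_rows: Moves the arm, as the interface text tells. Its arguments: {"type":"object","properties":{"motion":{"type":"array"},"grip_force":{"type":"number"}},"required":["motion"]}

```bash
ls; mkdir -p pics; python3 - <<'E'
from station import get_obs,camera
import cv2,numpy as np
print(get_obs())
for n in ("scene","top"):
    c=camera(n); cv2.imwrite(f"pics/{n}0.png",c["frame"][...,::-1]); np.savez(f"{n}0.npz",**c)
    print(n,c["camera_matrix"].tolist(),np.round(c["T"],4).tolist())
a=cv2.imread("pics/scene0.png");b=cv2.imread("pics/top0.png")
E
```

```text
pics
{'time_s': 0.0, 'qpos': array([-1.29959524e+00,  3.00463009e-01,  1.52159937e+00, -1.76462858e-05,
        1.32071466e+00, -6.65879484e-02]), 'joint_vel': array([-0.00087158, -0.00045039,  0.00027376,  0.0008556 , -0.0003525 ,
        0.00106211]), 'tau': array([ 6.62401508e-04, -5.31803763e+01, -3.52739775e+01,  7.08385091e-02,
        2.43275869e-02, -9.21829610e-05]), 'ee_pos': array([ 0.18220266, -0.5186757 ,  0.22388303]), 'eef_rot': array([-3.14040976e+00, -6.17529748e-05,  3.37793379e-01]), 'force': array([-0.03092307, -0.11811593, -0.39184841]), 'moment': array([0.05331661, 0.03701552, 0.00837622]), 'grip_force': 0.0, 'grip_width': 0.09415792587251039}
scene [[433.07453044899273, 0.0, 281.70851637650014], [0.0, 433.07453044899273, 210.84121911231426], [0.0, 0.0, 1.0]] [[-0.6445, 0.5417, -0.5396, -0.102], [-0.7646, -0.4527, 0.4587, 0.5932], [0.0042, 0.7082, 0.706, 0.9616], [0.0, 0.0, 0.0, 1.0]]
top [[430.08998824796294, 0.0, 276.8554011795716], [0.0, 430.08998824796294, 211.5635398860176], [0.0, 0.0, 1.0]] [[-0.466, 0.7998, -0.3785, 0.1027], [-0.8847, -0.4153, 0.2116, 0.2865], [0.012, 0.4335, 0.9011, 1.2216], [0.0, 0.0, 0.0, 1.0]]
```

View pics/scene0.png

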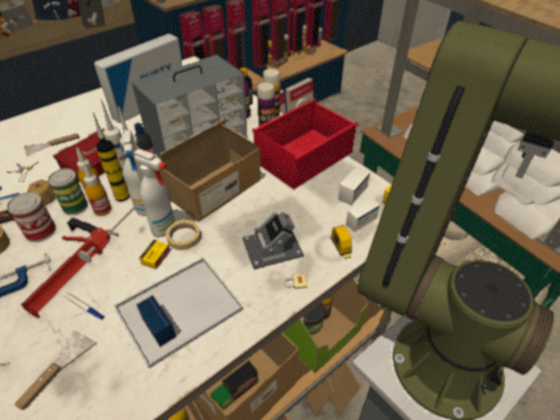

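View pics/top0.png

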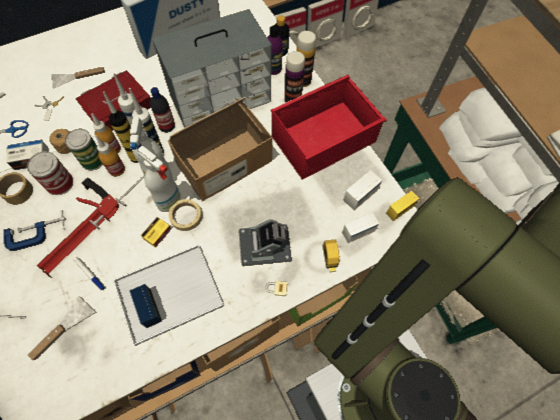

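The scene view shows white boxes at (353,184) and (363,215), a yellow one half hidden at (388,195), the stamp at (275,240) and the tray at (180,310). The top view shows the boxes at (362,188), (361,228) and yellow (403,205), the stamp at (266,242) and the tray at (168,293) with the blue done box at (145,305).

```bash
cat > h.py <<'E'
import numpy as np,cv2
def cloud(c):
    K=c["camera_matrix"];z=c["z_map"];v,u=np.mgrid[:420,:560]
    P=np.stack([(u-K[0,2])/K[0,0]*z,-(v-K[1,2])/K[1,1]*z,-z],-1)
    W=P@c["T"][:3,:3].T+c["T"][:3,3]; W[z==0]=np.nan; return W
def rect(p):
    (cx,cy),(w,h),a=cv2.minAreaRect((p*1000).astype(np.float32))
    return np.round([cx,cy,w,h,a],1)
E
python3 - <<'E'
from h import *
for n in ("top","scene"):
    c=np.load(f"{n}0.npz"); W=cloud(c)
    m=(W[...,2]>0.012)&(W[...,2]<.2)&(W[...,0]>.1)&(W[...,0]<.85)&(W[...,1]>-.6)&(W[...,1]<.5)
    t=W[(abs(W[...,2])<.01)&(W[...,0]>.3)&(W[...,0]<.7)&(abs(W[...,1])<.4)]; print(n,"table z",np.median(t[:,2]))
    k,L,S,C=cv2.connectedComponentsWithStats(m.astype(np.uint8))
    for i in range(1,k):
        if S[i,4]<40: continue
        p=W[L==i]; zt=np.percentile(p[:,2],95); q=p[p[:,2]>zt-.008]
        print(S[i].tolist(),"ztop",round(zt,4),"all",rect(p[:,:2]),"top",rect(q[:,:2]), c["frame"][L==i].mean(0).round())
E
```

```text
top table z 0.0007832491037672584
[275, 87, 112, 91, 2936] ztop 0.1363 all [ 768.4 -273.4  177.2  310.     2.7] top [ 704.  -237.6  342.8  151.7   63.8] [98. 21. 25.]
[179, 120, 93, 80, 2072] ztop 0.1383 all [813.1  67.6  95.7 277.2   4.5] top [808.7  67.7  93.7 278.4   2.3] [89. 74. 54.]
[144, 164, 57, 66, 1344] ztop 0.1877 all [751.6 266.8 138.6  99.   15. ] top [786.6 284.3  51.3  69.4  12.1] [133. 127. 104.]
[343, 170, 39, 39, 757] ztop 0.0716 all [ 544.1 -262.9   52.1  113.5   14.2] top [ 544.1 -263.2   52.1  112.9   14.2] [196. 193. 178.]
[386, 191, 33, 29, 452] ztop 0.0618 all [ 442.7 -345.3   36.3   94.2    7.7] top [ 442.7 -346.1   36.2   92.7    7.5] [194. 170.  66.]
[94, 203, 25, 19, 204] ztop 0.0564 all [830.4 464.7  69.8  38.8  89.4] top [833.1 473.3  55.9  28.1  76.9] [138.  54.  46.]
[342, 213, 37, 29, 601] ztop 0.0656 all [ 439.2 -188.7   97.4   41.7   86.6] top [ 439.  -188.6   97.6   41.2   86.1] [194. 192. 178.]
[140, 217, 30, 29, 463] ztop 0.0348 all [718.2 361.5  53.   75.7  27.5] top [718.3 361.3  53.   75.1  27.8] [179. 153.  66.]
[239, 219, 52, 47, 1816] ztop 
[... 1583 characters left out ...]
843.7 470.6  42.8  55.4  45.9] top [835.8 486.3  31.7  14.   55.5] [131.  49.  38.]
[123, 257, 120, 100, 548] ztop 0.021 all [529.9 386.8 235.  205.1  87.5] top [529.9 386.8 235.  205.1  87.5] [168. 159. 144.]
[293, 273, 14, 14, 144] ztop 0.0176 all [393.5 109.   35.1  40.7  52.2] top [393.5 109.   35.1  40.7  52.2] [210. 179. 117.]
[357, 290, 46, 26, 84] ztop 0.1996 all [149.7 113.5 102.2   8.4  14.2] top [149.5 115.2 101.7   4.8  15.8] [54. 49. 34.]
[136, 295, 40, 51, 1040] ztop 0.0713 all [513.5 465.5  46.  104.6  88. ] top [513.7 465.4  45.9 102.   88. ] [32. 49. 62.]
[394, 320, 28, 28, 239] ztop 0.0185 all [111.7  16.1  23.3 100.1   0.7] top [111.7  16.1  23.3 100.1   0.7] [53. 51. 33.]
```

```bash
python3 - <<'E'
import numpy as np
from scipy.spatial.transform import Rotation as Ro
from station import camera
c=camera("wrist");print(np.round(c["T_tool_cam"],4).tolist(),c["camera_matrix"].tolist())
a=np.radians(-112.7);f=np.array([np.cos(a),np.sin(a),0])
z=f*.7071+[0,0,.7071];y=np.array([f[1],-f[0],0]);x=np.cross(y,z)
def M(tx,tz): return np.stack([tx,np.cross(tz,tx),tz],1)
T={"left":M(-z,-x),"right":M(z,-x),"u_y":M(y,-z),"u_-y":M(-y,-z),"u_x":M(x,-z),"u_-x":M(-x,-z)}
for n,R in T.items():
  for p in (1.7,2.1):
    for j1 in (-.1,.15):
      A=Ro.from_euler("ZY",[j1,p]).as_matrix().T@R@Ro.from_euler("z",-np.pi/2).as_matrix()
      e=Ro.from_matrix(A).as_euler("ZYZ")
      print(n,p,j1,e.round(2), "alt",np.round([e[0]-np.pi*np.sign(e[0]),-e[1],e[2]-np.pi*np.sign(e[2])],2))
E
```

```text
[[-0.0003, 0.9666, 0.2562, 0.075], [1.0, 0.0002, 0.0003, 0.0002], [0.0002, 0.2562, -0.9666, -0.1612], [0.0, 0.0, 0.0, 1.0]] [[325.19226210127806, 0.0, 283.5549596911198], [0.0, 325.19226210127806, 208.03560600494637], [0.0, 0.0, 1.0]]
left 1.7 -0.1 [-0.75  1.68  0.3 ] alt [ 2.39 -1.68 -2.84]
left 1.7 0.15 [-0.68  1.85  0.49] alt [ 2.46 -1.85 -2.65]
left 2.1 -0.1 [-0.76  1.39  0.58] alt [ 2.38 -1.39 -2.57]
left 2.1 0.15 [-0.65  1.53  0.74] alt [ 2.49 -1.53 -2.4 ]
right 1.7 -0.1 [-0.75  1.68 -2.84] alt [ 2.39 -1.68  0.3 ]
right 1.7 0.15 [-0.68  1.85 -2.65] alt [ 2.46 -1.85  0.49]
right 2.1 -0.1 [-0.76  1.39 -2.57] alt [ 2.38 -1.39  0.58]
right 2.1 0.15 [-0.65  1.53 -2.4 ] alt [ 2.49 -1.53  0.74]
u_y 1.7 -0.1 [ 0.79  1.27 -1.45] alt [-2.35 -1.27  1.69]
u_y 1.7 0.15 [ 0.75  1.1  -1.26] alt [-2.4  -1.1   1.88]
u_y 2.1 -0.1 [ 0.93  1.01 -1.78] alt [-2.21 -1.01  1.36]
u_y 2.1 0.15 [ 0.96  0.83 -1.62] alt [-2.18 -0.83  1.52]
u_-y 1.7 -0.1 [0.79 1.27 1.69] alt [-2.35 -1.27 -1.45]
u_-y 1.7 0.15 [0.75 1.1  1.88] alt [-2.4  -1.1  -1.26]
u_-y 2.1 -0.1 [0.93 1.01 1.36] alt [-2.21 -1.01 -1.78]
u_-y 2.1 0.15 [0.96 0.83 1.52] alt [-2.18 -0.83 -1.62]
u_x 1.7 -0.1 [0.79 1.27 0.12] alt [-2.35 -1.27 -3.02]
u_x 1.7 0.15 [0.75 1.1  0.31] alt [-2.4  -1.1  -2.83]
u_x 2.1 -0.1 [ 0.93  1.01 -0.21] alt [-2.21 -1.01  2.93]
u_x 2.1 0.15 [ 0.96  0.83 -0.05] alt [-2.18 -0.83  3.09]
u_-x 1.7 -0.1 [ 0.79  1.27 -3.02] alt [-2.35 -1.27  0.12]
u_-x 1.7 0.15 [ 0.75  1.1  -2.83] alt [-2.4  -1.1   0.31]
u_-x 2.1 -0.1 [0.93 1.01 2.93] alt [-2.21 -1.01 -0.21]
u_-x 2.1 0.15 [0.96 0.83 3.09] alt [-2.18 -0.83 -0.05]
```

```bash
cat >> h.py <<'E'
from scipy.spatial.transform import Rotation as Ro
import json,os
def M(tx,tz): return np.stack([tx,np.cross(tz,tx),tz],1)
def frame(deg):
    a=np.radians(deg);f=np.array([np.cos(a),np.sin(a),0]);z=f*.5**.5+[0,0,.5**.5];y=np.array([f[1],-f[0],0]);return np.cross(y,z),y,z
def obs():
    from station import get_obs
    o=get_obs();d=[o["qpos"].tolist(),o["ee_pos"].tolist(),o["eef_rot"].tolist()]
    open("log.jsonl","a").write(json.dumps(d)+"\n")
    return o,np.array(d[1]),Ro.from_euler("xyz",d[2]).as_matrix()
def rel(p,R):
    o,p0,R0=obs()
    s=R0.T@(np.array(p)-p0)/.25;w=Ro.from_matrix(R0.T@R).as_rotvec()/(2*np.pi)
    print("row",s.round(4).tolist(),w.round(4).tolist(),"mm",round(250*np.linalg.norm(s)),"deg",round(360*np.linalg.norm(w),1),"q",o["qpos"].round(2))
E
python3 - <<'E'
from h import *
x,y,z=frame(-112.7)
rel([.46,-.07,.22],M(x,-z))
E
```

```text
row [1.6432, -1.3255, 0.0173] [0.0521, 0.1174, -0.1262] mm 528 deg 64.8 q [-1.3   0.3   1.52 -0.    1.32 -0.07]
```

Emit:
{"method": "play_rows", "body": {"motion": [[[0.82,-0.66,0,0.052,0.117,-0.126,1],[0.82,-0.66,0,0.052,0.117,-0.126,1],[0.82,-0.66,0,0.052,0.117,-0.126,1],[0.82,-0.66,0,0.052,0.117,-0.126,1],[0.82,-0.66,0,0.052,0.117,-0.126,1],[0.82,-0.66,0,0.052,0.117,-0.126,1]]]}}

```text
time_s: 0.75
ee_pos: [0.3224, -0.2922, 0.2251]
eef_rot: [-3.077, -0.632, 0.978]
force: [0.4, -0.6, 0.2]
grip_width: 0.0939
grip_force: 0.0
```

```bash
python3 - <<'E'
from h import *
x,y,z=frame(-112.7)
rel([.46,-.07,.22],M(x,-z))
E
```

```text
row [0.831, 0.0005, 0.6347] [0.0102, 0.0236, -0.0246] mm 261 deg 12.8 q [-1.11  0.22  1.74  0.5   1.59 -0.63]
```

Emit:
{"method": "play_rows", "body": {"motion": [[[0.83,0,0.63,0.01,0.024,-0.025,1],[0.83,0,0.63,0.01,0.024,-0.025,1],[0.83,0,0.63,0.01,0.024,-0.025,1],[0.83,0,0.63,0.01,0.024,-0.025,1],[0.83,0,0.63,0.01,0.024,-0.025,1],[0.83,0,0.63,0.01,0.024,-0.025,1],[0.83,0,0.63,0.01,0.024,-0.025,1],[0.83,0,0.63,0.01,0.024,-0.025,1]]]}}

```text
time_s: 1.55
ee_pos: [0.4592, -0.0755, 0.2189]
eef_rot: [3.141, -0.784, 1.169]
force: [-0.6, 0.3, 0.4]
grip_width: 0.0939
grip_force: 0.0
```

```bash
cat >> h.py <<'E'
def wcloud(tag):
    from station import camera
    o,p,R=obs(); c=camera("wrist"); K=c["camera_matrix"];z=c["z_map"]
    cv2.imwrite(f"pics/{tag}.png",c["frame"][...,::-1])
    v,u=np.mgrid[:420,:560];dx=u-K[0,2];dy=v-K[1,2];r=np.hypot(dx,dy)+1e-9;t=np.tan(r/K[0,0])/r
    P=np.stack([dx*t*z,-dy*t*z,-z],-1)
    T=c["T_tool_cam"];Q=P@T[:3,:3].T+T[:3,3];W=Q@R.T+p;W[z==0]=np.nan
    np.savez(f"{tag}.npz",W=W,frame=c["frame"]);return W,c["frame"],o
E
python3 - <<'E'
from h import *
W,f,o=wcloud("w1");print(o["ee_pos"],o["qpos"].round(2))
print(np.nanmedian(W[200:220,270:290].reshape(-1,3),0))
E
```

```text
[ 0.45924032 -0.07548421  0.21893706] [-0.63  0.18  1.86  0.77  1.39 -0.49]
[0.51452102 0.06653969 0.01480953]
```

View pics/w1.png

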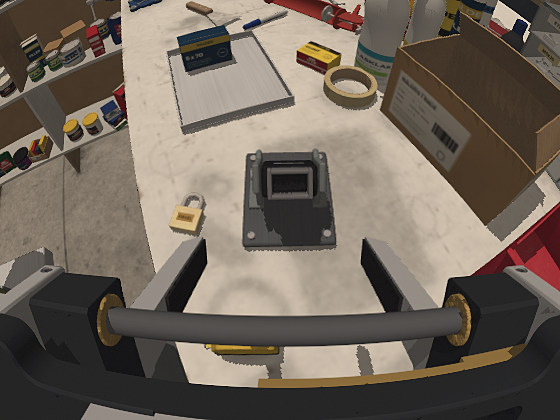

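The wrist view shows the stamp squarely: grey sleeve rim spans about (266..317, 168..199), the black type sits at (291,184), and side posts stand at (257,160) and (321,160).

```bash
python3 - <<'E'
from h import *
d=np.load("w1.npz");W=d["W"];f=d["frame"].astype(int)
print("table z near",np.nanmedian(W[265:275,215:350,2]))
x,y,z=frame(-112.7)
reg=W[148:245,240:342];L=np.stack([reg@x,reg@y,reg@z],-1)
# foot plate orientation: points z 0..0.03
q=W[150:255,235:345].reshape(-1,3);q=q[(q[:,2]>.006)&(q[:,2]<.2)];print("stand",rect(q[:,:2]))
n=np.round(L[...,2]*1000)
print("z-depth map (mm) rows 156..206 step3, cols 250..332 step 4")
for v in range(156,206,3): print(v,(W[v,250:334,:]@z*1000).round()[::4].astype(int).tolist(), f[v,250:334,0][::8].tolist())
E
```

```text
table z near 0.0005975616769722386
stand [534.   85.1 149.8 121.   68.4]
z-depth map (mm) rows 156..206 step3, cols 250..332 step 4
156 [-234, -232, -177, -236, -237, -237, -237, -237, -237, -237, -237, -237, -237, -236, -237, -237, -177, -177, -233, -256, -255] [108, 111, 77, 78, 77, 76, 75, 76, 112, 124, 161]
159 [-232, -229, -160, -234, -232, -233, -233, -234, -232, -233, -233, -232, -232, -230, -232, -234, -166, -148, -233, -237, -250] [82, 92, 80, 81, 81, 81, 81, 82, 69, 72, 168]
162 [-229, -131, -133, -194, -143, -141, -140, -140, -138, -138, -138, -137, -137, -135, -135, -136, -165, -129, -117, -227, -248] [78, 81, 24, 42, 39, 49, 45, 27, 60, 95, 167]
165 [-226, -112, -115, -124, -115, -114, -114, -115, -113, -114, -113, -115, -114, -114, -113, -112, -114, -123, -112, -115, -242] [74, 71, 25, 27, 24, 26, 28, 26, 26, 97, 169]
168 [-216, -112, -114, -113, -110, -105, -104, -103, -104, -9223372036854775808, -102, -103, -100, -100, -100, -99, -111, -123, -114, -115, -240] [89, 65, 24, 96, 94, 95, 94, 96, 30, 95, 170]
171 [-141, -112, -113, -110, -110, -92, -92, -92, -92, -93, -91,
[... 1370 characters left out ...]
95, -93, -92, -94, -92, -93, -92, -92, -111, -156, -183, -183, -190] [111, 54, 19, 102, 100, 101, 105, 113, 22, 58, 58]
198 [-181, -180, -159, -164, -186, -91, -93, -93, -92, -92, -93, -92, -92, -92, -92, -92, -165, -161, -179, -180, -185] [109, 53, 43, 84, 81, 78, 74, 71, 48, 59, 60]
201 [-178, -177, -163, -168, -182, -184, -183, -183, -184, -182, -183, -183, -182, -183, -183, -183, -169, -167, -177, -177, -183] [113, 51, 43, 41, 43, 42, 42, 42, 51, 58, 72]
204 [-174, -173, -169, -170, -180, -178, -178, -180, -179, -181, -181, -177, -179, -181, -180, -179, -173, -174, -174, -174, -178] [112, 47, 43, 44, 42, 43, 43, 42, 58, 58, 80]<stdin>:10: RuntimeWarning: invalid value encountered in cast
```

```bash
python3 - <<'E'
import cv2
a=cv2.imread("pics/w1.png")[140:260,230:350];cv2.imwrite("pics/w1c.png",cv2.resize(a,(600,600),interpolation=cv2.INTER_CUBIC))
E
```

```text
(no output)
```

View pics/w1c.png

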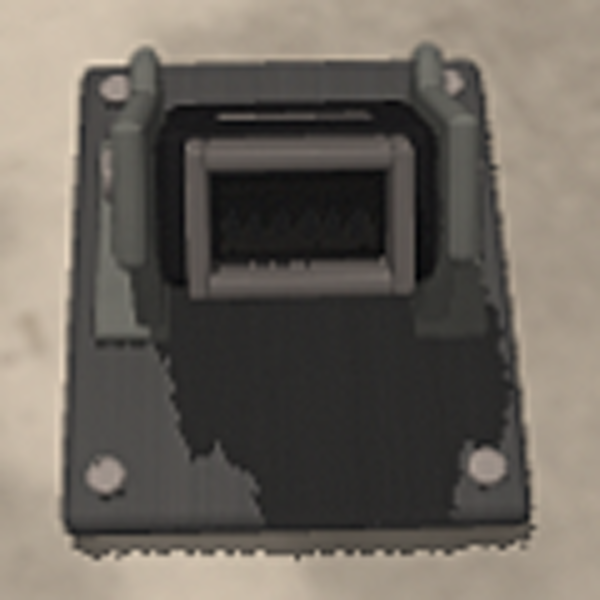

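The crop shows the rim clearly with the type recessed in it; posts and head lie behind the type plane.

```bash
python3 - <<'E'
from h import *
d=np.load("w1.npz");W=d["W"]
x,y,z=frame(-112.7)
P=W[160:205,255:325].reshape(-1,3);P=P[np.isfinite(P[:,0])]
for nm,lo,hi in (("rim",-.0955,-.089),("type",-.1025,-.0975)):
    q=P[(P@z>lo)&(P@z<hi)]
    c=q.mean(0);n=np.linalg.svd(q-c)[2][2];n*=np.sign(n[2])
    r=rect(np.c_[q@x,q@y]);print(nm,len(q),"n",n.round(3),"az",np.degrees(np.arctan2(n[1],n[0])).round(1),"el",np.degrees(np.arcsin(n[2])).round(1),r, "centre",(x*r[0]/1e3+y*r[1]/1e3+z*np.median(q@z)).round(4))
E
cat log.jsonl | wc -l
```

```text
rim 665 n [-0.26  -0.653  0.711] az -111.7 el 45.4 [ 243.2 -460.5   47.4   32.1   90. ] centre [0.5164 0.0413 0.1066]
type 540 n [-0.255 -0.65   0.715] az -111.4 el 45.7 [ 245.4 -460.3   27.7   46.4    0.6] centre [0.5189 0.0478 0.1027]
3
```

```bash
python3 - <<'E'
from h import *
a=np.radians(104.2)
rel([.546,-.263,.18],M(np.array([np.cos(a),np.sin(a),0]),np.array([0,0,-1.])))
E
```

```text
row [-0.5014, 0.6128, -0.2795] [0.0406, -0.1202, -0.0981] mm 210 deg 57.7 q [-0.63  0.18  1.86  0.77  1.39 -0.49]
```

Emit:
{"method": "play_rows", "body": {"motion": [[[-0.5,0.61,-0.28,0.0406,-0.1202,-0.0981,1],[-0.5,0.61,-0.28,0.0406,-0.1202,-0.0981,1],[-0.5,0.61,-0.28,0.0406,-0.1202,-0.0981,1],[-0.5,0.61,-0.28,0.0406,-0.1202,-0.0981,1],[-0.5,0.61,-0.28,0.0406,-0.1202,-0.0981,1],[-0.5,0.61,-0.28,0.0406,-0.1202,-0.0981,1],[-0.5,0.61,-0.28,0.0406,-0.1202,-0.0981,1],[-0.5,0.61,-0.28,0.0406,-0.1202,-0.0981,1],[-0.5,0.61,-0.28,0.0406,-0.1202,-0.0981,1]]]}}

```text
time_s: 2.5
ee_pos: [0.5454, -0.2622, 0.1803]
eef_rot: [3.141, -0.003, 1.816]
force: [-0.1, -0.1, 0.5]
grip_width: 0.094
grip_force: 0.0
```

```bash
python3 - <<'E'
from h import *
W,f,o=wcloud("w2");print(o["ee_pos"],o["eef_rot"],o["qpos"].round(2))
P=W.reshape(-1,3);P=P[np.isfinite(P[:,0])]
s=P[(abs(P[:,0]-.546)<.09)&(abs(P[:,1]+.263)<.09)]
t=s[(s[:,2]>.06)&(s[:,2]<.08)];print("top",np.median(t[:,2]),rect(t[:,:2]),len(t),"table",np.median(s[abs(s[:,2])<.01][:,2]))
# fit arm model
D=[json.loads(l) for l in open("log.jsonl")]
A=[];b=[]
for q,p,e in D:
    R=Ro.from_euler("ZYZYZ",[q[0],q[1]+q[2],q[3],q[4],q[5]+np.pi/2]).as_matrix()
    Rm=Ro.from_euler("xyz",e).as_matrix();print("rot err deg",np.degrees(np.arccos(min(1,(np.trace(R.T@Rm)-1)/2))).round(2))
    z1=Ro.from_euler("z",q[0]).as_matrix();U=Ro.from_euler("ZY",[q[0],q[1]+q[2]]).as_matrix()
    A.append(np.stack([z1[:,0],z1[:,1],[0,0,1],z1@[np.sin(q[1]),0,np.cos(q[1])],U[:,0],U[:,2],R[:,2]],1));b.append(p)
A=np.vstack(A);b=np.hstack(b);k,_,rk,sv=np.linalg.lstsq(A,b,rcond=1e-4);print(k.round(4),rk,sv.round(3),abs(A@k-b).max())
E
```

```text
[ 0.54539492 -0.26216318  0.18034183] [ 3.14119855e+00 -2.66745256e-03  1.81628990e+00] [-0.51  0.46  1.41  0.    1.28 -0.76]
top 0.0688492933941051 [ 5.203e+02 -2.485e+02  1.283e+02  1.515e+02  3.000e-01] 7411 table 0.0005293545946059158Traceback (most recent call last):
  File "<stdin>", line 10, in <module>
  File "scipy/spatial/transform/_rotation.pyx", line 1413, in scipy.spatial.transform._rotation.Rotation.from_euler
ValueError: Expected axis specification to be a non-empty string of upto 3 characters, got ZYZYZ
```

```bash
cat >> h.py <<'E'
E_=Ro.from_euler
def Rfk(q): return (E_("ZY",[q[0],q[1]+q[2]])*E_("ZYZ",[q[3],q[4],q[5]+np.pi/2])).as_matrix()
def basis(q):
    z1=E_("z",q[0]).as_matrix();U=E_("ZY",[q[0],q[1]+q[2]]).as_matrix()
    return np.stack([z1[:,0],z1[:,1],[0,0,1],z1@[np.sin(q[1]),0,np.cos(q[1])],U[:,0],U[:,2],Rfk(q)[:,2]],1)
E
python3 - <<'E'
from h import *
W=np.load("w2.npz")["W"]
m=((abs(W[...,0]-.546)<.09)&(abs(W[...,1]+.263)<.09)&(abs(W[...,2]-.069)<.004)).astype(np.uint8)
m=cv2.morphologyEx(m,cv2.MORPH_OPEN,np.ones((3,3)))
k,L,S,C=cv2.connectedComponentsWithStats(m)
for i in range(1,k):
    if S[i,4]>300: print(S[i],rect(W[L==i][:,:2]),W[L==i].mean(0))
D=[json.loads(l) for l in open("log.jsonl")]
for q,p,e in D:
    Rm=E_("xyz",e).as_matrix();print("err",np.degrees(np.arccos(min(1,(np.trace(Rfk(q).T@Rm)-1)/2))).round(2))
A=np.vstack([basis(q) for q,_,_ in D]);b=np.hstack([p for _,p,_ in D]);k,_,rk,sv=np.linalg.lstsq(A,b,rcond=1e-4);print(k.round(4),rk,sv.round(3),abs(A@k-b).max())
np.save("k.npy",k)
E
```

```text
[ 254  151   60  121 6895] [ 547.1 -265.7   50.7  110.7   14.1] [ 0.54637518 -0.26254747  0.06890033]
err 0.0
err 0.0
err 0.0
err 0.0
err 0.0
[0.     0.0366 0.2212 0.4242 0.0409 0.4475 0.2516] 7 [4.344 3.163 2.354 0.698 0.273 0.137 0.06 ] 5.551115123125783e-16
```

```bash
cat >> h.py <<'E'
from scipy.optimize import least_squares
lo=np.array([-3.03,-.79,.23,-1.04,0,-2.55]);hi=np.array([3.03,2.21,2.52,4.18,3.07,2.55])
def ik(p,R,q0=(0,.4,1.6,0,1.3,0)):
    k=np.load("k.npy")
    f=lambda q:np.r_[(basis(q)@k-p)*5,(Rfk(q)-R).ravel()]
    best=min((least_squares(f,np.clip(np.r_[q0[:5],s],lo+.01,hi-.01),bounds=(lo,hi)) for s in (-2.3,-1,0,1,2.3)),key=lambda r:r.cost)
    return best.x,best.cost
TY=np.array([.5186,.0465,.1010])
E
python3 - <<'E'
from h import *
x,y,z=frame(-112)
G=.004
T={"left":(TY+z*.055+x*G,M(-z,-x)),"right":(TY+z*.055+x*G,M(z,-x)),"lpre":(TY+z*.115+x*G,M(-z,-x)),"rpre":(TY+z*.115+x*G,M(z,-x))}
for n,tx in (("uy",y),("u-y",-y),("ux",x),("u-x",-x)):
    T[n]=(TY+z*(.034+G),M(tx,-z)); T[n+"pre"]=(TY+z*(.034+G+.06),M(tx,-z))
for n,(p,R) in T.items():
    q,c=ik(p,R);print(n,p.round(3),q.round(2),f"{c:.1e}")
E
```

```text
left [0.505 0.013 0.143] [ 0.24  0.57  1.52 -0.61  1.58  0.79] 1.6e-31
right [0.505 0.013 0.143] [ 0.24  0.57  1.52 -0.61  1.58 -2.35] 1.0e-30
lpre [ 0.489 -0.026  0.185] [ 0.18  0.46  1.57 -0.64  1.59  0.71] 7.2e-31
rpre [ 0.489 -0.026  0.185] [ 0.18  0.46  1.57 -0.64  1.59 -2.43] 4.0e-28
uy [0.509 0.022 0.128] [-0.39  0.34  1.91  0.91  1.11 -2.1 ] 4.1e-23
uypre [ 0.493 -0.018  0.17 ] [-0.48  0.27  1.89  0.84  1.23 -2.07] 2.4e-27
u-y [0.509 0.022 0.128] [-0.39  0.34  1.91  0.91  1.11  1.04] 6.0e-28
u-ypre [ 0.493 -0.018  0.17 ] [-0.48  0.27  1.89  0.84  1.23  1.07] 1.3e-31
ux [0.509 0.022 0.128] [-0.39  0.34  1.91  0.91  1.11 -0.53] 4.8e-29
uxpre [ 0.493 -0.018  0.17 ] [-0.48  0.27  1.89  0.84  1.23 -0.5 ] 2.6e-30
u-x [0.509 0.022 0.128] [-0.41  0.35  1.93  0.94  1.11  2.55] 1.5e-03
u-xpre [ 0.493 -0.018  0.17 ] [-0.51  0.28  1.91  0.88  1.23  2.55] 3.8e-03
```

Emit:
{"method": "play_rows", "body": {"motion": [[[-0.014,0.003,0.3,0,0,0,1],[-0.014,0.003,0.45,0,0,0,1],[-0.014,0.003,0.57,0,0,0,1],[-0.014,0.003,0.57,0,0,0,1],[-0.014,0.003,0.57,0,0,0,-0.2],[-0.014,0.003,0.57,0,0,0,-0.2],[-0.014,0.003,0.57,0,0,0,-0.2],[-0.014,0.003,0.57,0,0,0,-0.2],[-0.014,0.003,0.57,0,0,0,-0.2],[-0.014,0.003,0.57,0,0,0,-0.2]]], "grip_force": 50}}

```text
time_s: 3.55
ee_pos: [0.5476, -0.2646, 0.0384]
eef_rot: [3.141, 0.0, 1.82]
force: [3.3, 1.7, 6.7]
grip_width: 0.0496
grip_force: 50.2
```

```bash
python3 - <<'E'
from h import *
o,p,R=obs();print(o)
x,y,z=frame(-112)
rel(TY+z*.12+x*.004+[0,0,.05],M(-z,-x))
E
```

```text
{'time_s': 3.55, 'qpos': array([-5.10333743e-01,  6.31721449e-01,  1.50238781e+00,  8.83670182e-05,
        1.00711750e+00, -7.59154164e-01]), 'joint_vel': array([ 0.00236749, -0.00018822, -0.0070615 , -0.00489236,  0.00578033,
        0.00124604]), 'tau': array([ 8.47666673e-01, -6.48533034e+01, -2.98382020e+01,  1.46330288e-01,
       -9.39448457e-02, -5.65144845e-03]), 'ee_pos': array([ 0.54764346, -0.2646031 ,  0.03835839]), 'eef_rot': array([3.14127580e+00, 1.97647842e-04, 1.81956952e+00]), 'force': array([3.32624386, 1.66719235, 6.74877786]), 'moment': array([ 0.32765033, -0.77222418,  0.04776035]), 'grip_force': 50.22557258605957, 'grip_width': 0.0496460246031945}
row [0.97, 0.0, -0.8015] [0.0396, -0.1207, 0.0954] mm 315 deg 57.2 q [-0.51  0.63  1.5   0.    1.01 -0.76]
```

Emit:
{"method": "play_rows", "body": {"motion": [[[0,0,-0.2,0,0,0,-0.2],[0,0,-0.4,0,0,0,-0.2],[0,0,-0.6,0,0,0,-0.2],[0.2,0,-0.7,0.008,-0.024,0.019,-0.2],[0.4,0,-0.8,0.016,-0.048,0.038,-0.2],[0.6,0,-0.8,0.024,-0.072,0.057,-0.2],[0.8,0,-0.8,0.032,-0.096,0.076,-0.2],[0.97,0,-0.8,0.0396,-0.1207,0.0954,-0.2],[0.97,0,-0.8,0.0396,-0.1207,0.0954,-0.2],[0.97,0,-0.8,0.0396,-0.1207,0.0954,-0.2]]]}}

```text
time_s: 4.55
ee_pos: [0.4874, -0.0264, 0.2385]
eef_rot: [-3.14, 0.777, 1.198]
force: [0.1, -0.7, -2.3]
grip_width: 0.0499
grip_force: 50.0
```

```bash
python3 - <<'E'
from h import *
W,f,o=wcloud("w3");print(o["ee_pos"],o["force"],o["grip_width"],o["grip_force"])
x,y,z=frame(-112);p=np.array(o["ee_pos"]);R=E_("xyz",o["eef_rot"]).as_matrix()
Q=(W-p)@R
# box top seen: tool z around -0.03
m=(abs(Q[...,2]+.030)<.004)&(abs(Q[...,0])<.08)&(abs(Q[...,1])<.05)
q=Q[m];print(len(q),np.median(q[:,2]),rect(q[:,:2]))
rel(TY+z*.080+x*.0044,M(-z,-x))
E
```

```text
[ 0.48743861 -0.02643279  0.23850998] [ 0.10189185 -0.67618755 -2.32546949] 0.049949749929552006 49.99641001224518
19677 -0.030285490013910787 [-1.200e+00  3.000e-01  1.106e+02  7.400e+01  1.000e-01]
row [0.2897, 0.0063, 0.1392] [0.0002, 0.0001, 0.0008] mm 80 deg 0.3 q [ 0.18  0.4   1.53 -0.65  1.67  0.65]
```

View pics/w3.png

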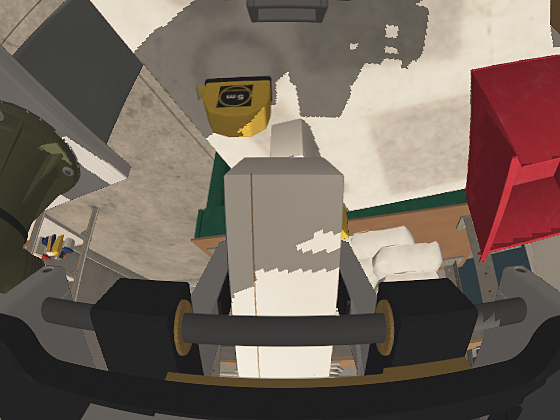

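The wrist view shows the box held straight between the pads, its left end (top of it at (285,165)) towards the stamp at (288,8).

```bash
cat >> h.py <<'E'
X,Y,Z=frame(-112)
def left(d): return TY+Z*(.054+d)+X*.004, M(-Z,-X)
def right(d): return TY+Z*(.056+d)+X*.004, M(Z,-X)
def under(d): return TY+Z*(.038+d)-Y*-.001*1, M(Y,-Z)
E
python3 - <<'E'
from h import *
rel(*left(.014))
E
```

```text
row [0.3377, 0.0065, 0.1408] [0.0002, 0.0001, 0.0008] mm 91 deg 0.3 q [ 0.18  0.4   1.53 -0.65  1.67  0.65]
```

Emit:
{"method": "play_rows", "body": {"motion": [[[0,0.0065,0.141,0,0,0.0008,-0.2],[0.1,0.0065,0.141,0,0,0.0008,-0.2],[0.2,0.0065,0.141,0,0,0.0008,-0.2],[0.28,0.0065,0.141,0,0,0.0008,-0.2],[0.32,0.0065,0.141,0,0,0.0008,-0.2],[0.338,0.0065,0.141,0,0,0.0008,-0.2],[0.338,0.0065,0.141,0,0,0.0008,-0.2],[0.338,0.0065,0.141,0,0,0.0008,-0.2]]]}}

```text
time_s: 5.4
ee_pos: [0.5022, 0.0029, 0.1543]
eef_rot: [-3.141, 0.773, 1.193]
force: [-0.0, 0.7, -2.8]
grip_width: 0.0499
grip_force: 50.0
```

```bash
cat >> h.py <<'E'
def st(fn):
    o,p,R=obs();t,RR=fn(0);e=p-t
    print("d along z mm",round(1000*e@Z,2),"x",round(1000*e@X,2),"y",round(1000*e@Y,2),"rot",(E_("xyz",o["eef_rot"]).inv()*Ro.from_matrix(RR)).as_rotvec(True).round(2),"F.z",round(o["force"]@Z,2),"F",o["force"].round(2),"M",o["moment"].round(2),o["grip_width"])
E
python3 - <<'E'
from h import *
st(left); rel(*left(0))
E
```

```text
d along z mm 16.58 x 0.77 y -1.12 rot [ 0.19 -0.74  0.24] F.z -2.43 F [-0.01  0.74 -2.76] M [ 0.61 -0.3   0.02] 0.04990158736316639
row [0.0663, -0.0042, 0.0039] [0.0005, -0.002, 0.0007] mm 17 deg 0.8 q [ 0.22  0.54  1.53 -0.61  1.57  0.76]
```

Emit:
{"method": "play_rows", "body": {"motion": [[[0.02,-0.004,0.004,0.0005,-0.002,0.0007,-0.2],[0.03,-0.004,0.004,0.0005,-0.002,0.0007,-0.2],[0.038,-0.004,0.004,0.0005,-0.002,0.0007,-0.2],[0.046,-0.004,0.004,0.0005,-0.002,0.0007,-0.2],[0.046,-0.004,0.004,0.0005,-0.002,0.0007,-0.2]]]}}

```text
time_s: 5.9
ee_pos: [0.5039, 0.0107, 0.1448]
eef_rot: [-3.141, 0.786, 1.188]
force: [-1.2, -1.9, -2.1]
grip_width: 0.0495
grip_force: 50.0
```

```bash
python3 - <<'E'
from h import *
st(left); rel(*left(0))
E
```

```text
d along z mm 4.35 x -0.35 y 0.2 rot [-0.02  0.05  0.03] F.z 0.1 F [-1.15 -1.9  -2.06] M [ 0.19 -0.02  0.03] 0.04951152363997466
row [0.0174, 0.0008, -0.0014] [-0.0, 0.0001, 0.0001] mm 4 deg 0.1 q [ 0.24  0.57  1.52 -0.61  1.58  0.79]
```

Emit:
{"method": "play_rows", "body": {"motion": [[[0.006,0.001,-0.001,0,0,0,-0.2],[0.012,0.001,-0.001,0,0,0,-0.2],[0.018,0.001,-0.001,0,0,0,-0.2],[0.018,0.001,-0.001,0,0,0,-0.2]]]}}

```text
time_s: 6.3
ee_pos: [0.5055, 0.0138, 0.1419]
eef_rot: [-3.141, 0.786, 1.187]
force: [-2.2, -3.2, 0.0]
grip_width: 0.0499
grip_force: 50.0
```

```bash
python3 - <<'E'
from h import *
st(left); rel(*left(0))
E
```

```text
d along z mm -0.13 x 0.01 y -0.1 rot [-0.    0.04  0.02] F.z 2.72 F [-2.24 -3.19  0.05] M [-0.09  0.23 -0.01] 0.04990488659127624
row [-0.0005, -0.0004, 0.0001] [-0.0, 0.0001, 0.0001] mm 0 deg 0.1 q [ 0.24  0.57  1.52 -0.61  1.58  0.79]
```

Emit:
{"method": "play_rows", "body": {"motion": [[[0.003,0,0,0,0,0,-0.2],[0.004,0,0,0,0,0,-0.2],[0.004,0,0,0,0,0,-0.2]]]}}

```text
time_s: 6.6
ee_pos: [0.5056, 0.0141, 0.1416]
eef_rot: [-3.141, 0.787, 1.187]
force: [-3.8, -4.7, 3.2]
grip_width: 0.0499
grip_force: 50.0
```

```bash
python3 - <<'E'
from h import *
st(left)
E
```

```text
d along z mm -0.65 x 0.03 y -0.11 rot [-0.01  0.08  0.  ] F.z 6.31 F [-3.85 -4.66  3.15] M [-0.59  0.59 -0.01] 0.049863976468409794
```

Emit:
{"method": "play_rows", "body": {"motion": [[[0.004,0,0,0,0,0,-0.2],[0.006,0,0,0,0,0,-0.2],[0.006,0,0,0,0,0,-0.2],[0.006,0,0,0,0,0,-0.2]]]}}

```text
time_s: 7.0
ee_pos: [0.5059, 0.0147, 0.1411]
eef_rot: [-3.141, 0.788, 1.186]
force: [-7.2, -7.8, 8.2]
grip_width: 0.0498
grip_force: 50.0
```

```bash
python3 - <<'E'
from h import *
st(left)
E
```

```text
d along z mm -1.46 x 0.13 y -0.12 rot [-0.03  0.14 -0.02] F.z 12.82 F [-7.17 -7.78  8.24] M [-1.55  1.26 -0.17] 0.04978091199276892
```

Emit:
{"method": "play_rows", "body": {"motion": [[[0,0,0,0,0,0,-0.2],[0,0,0,0,0,0,-0.2],[0,0,0,0,0,0,-0.2],[0,0,0,0,0,0,-0.2],[0,0,0,0,0,0,-0.2],[0,0,0,0,0,0,-0.2]]]}}

```text
time_s: 7.6
ee_pos: [0.5059, 0.0147, 0.1411]
eef_rot: [-3.141, 0.788, 1.186]
force: [-6.1, -7.8, 7.6]
grip_width: 0.0494
grip_force: 50.0
```

Emit:
{"method": "play_rows", "body": {"motion": [[[-0.02,0,0,0,0,0,-0.2],[-0.1,0,0,0,0,0,-0.2],[-0.25,0,0,0,0,0,-0.2],[-0.35,0,0,0,0,0,-0.2],[-0.35,0,0,0,0,-0.02,-0.2],[-0.35,0,0,0,0,-0.06,-0.2],[-0.35,0,0,0,0,-0.1,-0.2],[-0.35,0,0,0,0,-0.14,-0.2],[-0.35,0,0,0,0,-0.18,-0.2],[-0.35,0,0,0,0,-0.22,-0.2]]]}}

```text
time_s: 8.6
ee_pos: [0.4832, -0.0417, 0.2019]
eef_rot: [-2.485, 0.466, 2.231]
force: [0.7, -0.0, -2.4]
grip_width: 0.05
grip_force: 50.0
```

```bash
python3 - <<'E'
from h import *
rel(*right(.08))
E
```

```text
row [0.007, 0.0072, 0.0006] [0.0001, 0.0002, -0.3596] mm 3 deg 129.4 q [ 0.16  0.42  1.59 -0.65  1.6  -0.2 ]
```

Pressed about 15 N for ~0.9 s. Now the half turn continues.

Emit:
{"method": "play_rows", "body": {"motion": [[[0,0,0,0,0,-0.03,-0.2],[0,0,0,0,0,-0.06,-0.2],[0,0,0,0,0,-0.09,-0.2],[0,0,0,0,0,-0.12,-0.2],[0,0,0,0,0,-0.15,-0.2],[0,0,0,0,0,-0.18,-0.2],[0,0,0,0,0,-0.21,-0.2],[0,0,0,0,0,-0.24,-0.2],[0,0,0,0,0,-0.26,-0.2],[0,0,0,0,0,-0.28,-0.2]]]}}

```text
time_s: 9.6
ee_pos: [0.4832, -0.0417, 0.2019]
eef_rot: [-2.539, -0.538, -2.885]
force: [-0.4, -0.2, -3.5]
grip_width: 0.0498
grip_force: 50.0
```

```bash
python3 - <<'E'
from h import *
rel(*right(.08))
E
```

```text
row [-0.0067, 0.0075, 0.0007] [-0.0, 0.0002, -0.1209] mm 3 deg 43.5 q [ 0.16  0.42  1.59 -0.65  1.6  -1.7 ]
```

Emit:
{"method": "play_rows", "body": {"motion": [[[-0.007,0.0075,0,0,0,-0.02,-0.2],[-0.007,0.0075,0,0,0,-0.045,-0.2],[-0.007,0.0075,0,0,0,-0.07,-0.2],[-0.007,0.0075,0,0,0,-0.095,-0.2],[-0.007,0.0075,0,0,0,-0.115,-0.2],[-0.007,0.0075,0,0,0,-0.121,-0.2],[-0.007,0.0075,0,0,0,-0.121,-0.2],[-0.007,0.0075,0,0,0,-0.121,-0.2]]]}}

```text
time_s: 10.4
ee_pos: [0.4836, -0.0401, 0.2002]
eef_rot: [-3.135, -0.785, -1.964]
force: [-0.0, -0.2, -3.5]
grip_width: 0.0495
grip_force: 50.0
```

```bash
python3 - <<'E'
from h import *
W,f,o=wcloud("w4");p=np.array(o["ee_pos"]);R=E_("xyz",o["eef_rot"]).as_matrix();Q=(W-p)@R
m=((abs(Q[...,2]+.030)<.004)&(abs(Q[...,0])<.08)&(abs(Q[...,1])<.03))
q=Q[m];print(len(q),np.median(q[:,2]),rect(q[:,:2]))
for a in (-.04,0,.04): print(a,np.median(q[abs(q[:,0]-a)<.008][:,2]))
print(o["qpos"].round(2));st(right);rel(*right(.014))
E
```

```text
19415 -0.030395097413279504 [ -0.2  -0.   60.  110.6  90. ]
-0.04 -0.030455901817695332
0 -0.03042965061672341
0.04 -0.030402433529782114
[ 0.16  0.43  1.59 -0.65  1.6  -2.45]
d along z mm 80.18 x 0.09 y -0.03 rot [-0.01  0.   -0.39] F.z -1.94 F [-0.16  0.47 -2.36] M [ 0.77 -0.32  0.01] 0.04952867223037297
row [-0.2647, 0.0019, 0.0004] [-0.0, 0.0, -0.0011] mm 66 deg 0.4 q [ 0.16  0.43  1.59 -0.65  1.6  -2.45]
```

Emit:
{"method": "play_rows", "body": {"motion": [[[-0.1,0.002,0,0,0,-0.001,-0.2],[-0.2,0.002,0,0,0,-0.001,-0.2],[-0.265,0.002,0,0,0,-0.001,-0.2],[-0.28,0.002,0,0,0,-0.001,-0.2],[-0.29,0.002,0,0,0,-0.001,-0.2],[-0.3,0.002,0,0,0,-0.001,-0.2],[-0.3,0.002,0,0,0,-0.001,-0.2]]]}}

```text
time_s: 11.15
ee_pos: [0.5033, 0.0086, 0.1477]
eef_rot: [3.141, -0.786, -1.955]
force: [-1.4, -1.9, -0.7]
grip_width: 0.0498
grip_force: 50.0
```

```bash
python3 - <<'E'
from h import *
st(right); rel(*right(0))
E
```

```text
d along z mm 5.94 x 0.15 y -0.05 rot [-0.   -0.03  0.01] F.z 1.09 F [-1.4  -1.86 -0.71] M [ 0.37 -0.   -0.02] 0.04979043459146982
row [-0.0238, 0.0002, 0.0006] [-0.0, -0.0001, 0.0] mm 6 deg 0.0 q [ 0.23  0.56  1.52 -0.61  1.58 -2.36]
```

Emit:
{"method": "play_rows", "body": {"motion": [[[-0.008,0,0,0,0,0,-0.2],[-0.016,0,0,0,0,0,-0.2],[-0.024,0,0,0,0,0,-0.2],[-0.028,0,0,0,0,0,-0.2],[-0.028,0,0,0,0,0,-0.2]]]}}

```text
time_s: 11.65
ee_pos: [0.5053, 0.0134, 0.1426]
eef_rot: [3.141, -0.786, -1.954]
force: [-1.1, -4.4, 4.4]
grip_width: 0.0495
grip_force: 50.0
```

```bash
python3 - <<'E'
from h import *
st(right)
E
```

```text
d along z mm -1.34 x 0.18 y -0.03 rot [-0.01 -0.06  0.03] F.z 6.26 F [-1.07 -4.35  4.41] M [-0.47  0.23  0.15] 0.04952375142779106
```

Total about 8.4 N; 1.8 mm of command more.

Emit:
{"method": "play_rows", "body": {"motion": [[[-0.004,0,0,0,0,0,-0.2],[-0.007,0,0,0,0,0,-0.2],[-0.007,0,0,0,0,0,-0.2],[-0.007,0,0,0,0,0,-0.2]]]}}

```text
time_s: 12.05
ee_pos: [0.5055, 0.0141, 0.142]
eef_rot: [3.141, -0.788, -1.955]
force: [-3.9, -6.9, 9.8]
grip_width: 0.0499
grip_force: 50.0
```

Emit:
{"method": "play_rows", "body": {"motion": [[[0,0,0,0,0,0,-0.2],[0,0,0,0,0,0,-0.2],[0,0,0,0,0,0,-0.2],[0,0,0,0,0,0,-0.2],[0,0,0,0,0,0,-0.2]]]}}

```text
time_s: 12.55
ee_pos: [0.5055, 0.0141, 0.142]
eef_rot: [3.141, -0.788, -1.955]
force: [-4.4, -6.7, 9.6]
grip_width: 0.0496
grip_force: 50.0
```

```bash
python3 - <<'E'
from h import *
st(right)
E
```

```text
d along z mm -2.3 x 0.23 y -0.03 rot [ 0.01 -0.12  0.  ] F.z 12.33 F [-4.45 -6.68  9.57] M [-1.52  0.94  0.07] 0.0495763766898306
```

Emit:
{"method": "play_rows", "body": {"motion": [[[0,0,0,0,0,0,-0.2],[0,0,0,0,0,0,-0.2],[0.02,0,0,0,0,0,-0.2],[0.1,0,0,0,0,0,-0.2],[0.25,0,0,0,0,0,-0.2],[0.4,0,0,0,0,0,-0.2],[0.4,0,0,0,0,0,-0.2]]]}}

```text
time_s: 13.25
ee_pos: [0.4792, -0.0524, 0.2144]
eef_rot: [-3.137, -0.783, -1.959]
force: [-0.5, -0.2, -4.0]
grip_width: 0.0499
grip_force: 50.0
```

```bash
python3 - <<'E'
from h import *
rel(*under(.09))
for d in (.12,.09): print(ik(*under(d)))
E
```

```text
row [-0.1098, 0.0064, 0.02] [-0.1926, -0.1917, 0.1925] mm 28 deg 119.9 q [ 0.14  0.4   1.59 -0.66  1.6  -2.48]
(array([-0.57526179,  0.20802761,  1.84985915,  0.79003998,  1.35700863,
       -2.04906982]), np.float64(5.103714352626175e-31))
(array([-0.53008834,  0.2346256 ,  1.87390937,  0.81446292,  1.29350227,
       -2.05838377]), np.float64(4.326601620065925e-31))
```

```bash
python3 - <<'E'
from h import *
o,p,R=obs();t,RT=under(.09);w=Ro.from_matrix(R.T@RT).as_rotvec();q=o["qpos"]
for s in np.linspace(0,1,6):
    q,c=ik(p+(t-p)*s,R@Ro.from_rotvec(w*s).as_matrix(),q);print(q.round(2),f"{c:.0e}",(R@Ro.from_rotvec(w*s).as_matrix())[:,2].round(2))
E
```

```text
[ 0.14  0.4   1.59 -0.66  1.6  -2.48] 3e-18 [-0.26 -0.65 -0.71]
[ 0.01  0.4   1.51 -0.37  1.64 -2.37] 7e-27 [-0.37 -0.37 -0.85]
[-0.13  0.38  1.5  -0.08  1.62 -2.24] 3e-30 [-0.36 -0.04 -0.93]
[-0.27  0.34  1.57  0.21  1.54 -2.13] 6e-30 [-0.23  0.28 -0.93]
[-0.41  0.29  1.7   0.5   1.43 -2.07] 3e-26 [-0.01  0.52 -0.85]
[-0.53  0.23  1.87  0.81  1.29 -2.06] 1e-30 [ 0.26  0.66 -0.71]
```

Emit:
{"method": "play_rows", "body": {"motion": [[[-0.11,0.006,0.02,-0.19,-0.19,0.19,-0.2],[-0.11,0.006,0.02,-0.19,-0.19,0.19,-0.2],[-0.11,0.006,0.02,-0.19,-0.19,0.19,-0.2],[-0.11,0.006,0.02,-0.19,-0.19,0.19,-0.2],[-0.11,0.006,0.02,-0.19,-0.19,0.19,-0.2],[-0.11,0.006,0.02,-0.19,-0.19,0.19,-0.2],[-0.11,0.006,0.02,-0.19,-0.19,0.19,-0.2],[-0.11,0.006,0.02,-0.19,-0.19,0.19,-0.2],[-0.11,0.006,0.02,-0.19,-0.19,0.19,-0.2],[-0.11,0.006,0.02,-0.19,-0.19,0.19,-0.2]]]}}

```text
time_s: 14.25
ee_pos: [0.4842, -0.0353, 0.1882]
eef_rot: [2.683, -0.081, -3.054]
force: [0.5, -0.5, -3.8]
grip_width: 0.0495
grip_force: 50.0
```

```bash
python3 - <<'E'
from h import *
rel(*under(.09))
E
```

```text
row [0.0034, -0.0004, -0.0148] [-0.0541, -0.0543, 0.0539] mm 4 deg 33.7 q [-0.34  0.32  1.65  0.38  1.46 -2.08]
```

Emit:
{"method": "play_rows", "body": {"motion": [[[0.003,0,-0.015,-0.054,-0.054,0.054,-0.2],[0.003,0,-0.015,-0.054,-0.054,0.054,-0.2],[0.003,0,-0.015,-0.054,-0.054,0.054,-0.2],[0.003,0,-0.015,-0.054,-0.054,0.054,-0.2],[0.003,0,-0.015,-0.054,-0.054,0.054,-0.2],[0.003,0,-0.015,-0.054,-0.054,0.054,-0.2],[0.003,0,-0.015,-0.054,-0.054,0.054,-0.2]]]}}

```text
time_s: 14.95
ee_pos: [0.4839, -0.037, 0.1923]
eef_rot: [2.362, -0.0, 2.767]
force: [-0.4, 0.9, -2.4]
grip_width: 0.0497
grip_force: 50.0
```

```bash
python3 - <<'E'
from h import *
W,f,o=wcloud("w5");p=np.array(o["ee_pos"]);R=E_("xyz",o["eef_rot"]).as_matrix();Q=(W-p)@R
m=((abs(Q[...,2]+.030)<.004)&(abs(Q[...,0])<.08)&(abs(Q[...,1])<.024))
q=Q[m];print(len(q),np.median(q[:,2]),rect(q[:,:2]))
for a in (-.04,0,.04): print(a,np.median(q[abs(q[:,0]-a)<.008][:,2]))
st(under);rel(*under(.014))
E
```

```text
18493 -0.030403659056110522 [ -1.3  -0.  110.7  48.    0. ]
-0.04 -0.03043806050675915
0 -0.03042210295763674
0.04 -0.03041543808080966
d along z mm 90.46 x 0.65 y -0.12 rot [-0.33 -0.36  0.35] F.z -1.51 F [ 0.25 -0.19 -2.22] M [-0.59  0.09  0.02] 0.04964728725515912
row [-0.0015, -0.0008, 0.3059] [-0.0009, -0.001, 0.001] mm 76 deg 0.6 q [-0.53  0.24  1.87  0.81  1.3  -2.06]
```

View pics/w5.png

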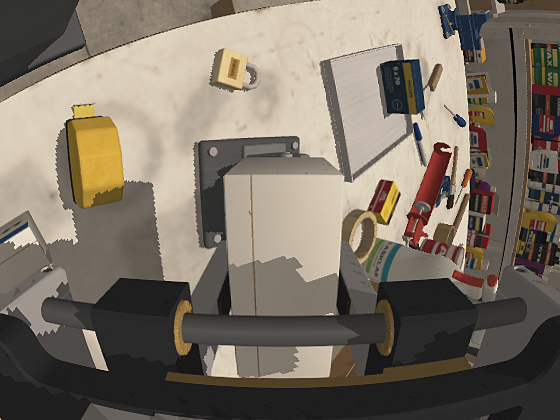

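The wrist view shows the box square above the stamp (foot at (245,190)), underside facing it.

Emit:
{"method": "play_rows", "body": {"motion": [[[-0.0015,-0.001,0.1,-0.001,-0.001,0.001,-0.2],[-0.0015,-0.001,0.2,-0.001,-0.001,0.001,-0.2],[-0.0015,-0.001,0.29,-0.001,-0.001,0.001,-0.2],[-0.0015,-0.001,0.31,-0.001,-0.001,0.001,-0.2],[-0.0015,-0.001,0.325,-0.001,-0.001,0.001,-0.2],[-0.0015,-0.001,0.335,-0.001,-0.001,0.001,-0.2],[-0.0015,-0.001,0.335,-0.001,-0.001,0.001,-0.2]]]}}

```text
time_s: 15.7
ee_pos: [0.5057, 0.0169, 0.1331]
eef_rot: [2.354, 0.0, 2.755]
force: [-1.0, -1.8, -0.5]
grip_width: 0.05
grip_force: 50.0
```

```bash
python3 - <<'E'
from h import *
st(under); rel(*under(0))
E
```

```text
d along z mm 7.49 x -0.11 y -0.12 rot [ 0.11  0.12 -0.1 ] F.z 1.11 F [-0.97 -1.85 -0.51] M [-0.49  0.24  0.18] 0.049987709813591186
row [0.0005, 0.0004, 0.0299] [0.0003, 0.0003, -0.0003] mm 7 deg 0.2 q [-0.41  0.33  1.92  0.9   1.12 -2.1 ]
```

Emit:
{"method": "play_rows", "body": {"motion": [[[0,0,0.01,0.0003,0.0003,-0.0003,-0.2],[0,0,0.02,0.0003,0.0003,-0.0003,-0.2],[0,0,0.028,0.0003,0.0003,-0.0003,-0.2],[0,0,0.032,0.0003,0.0003,-0.0003,-0.2],[0,0,0.032,0.0003,0.0003,-0.0003,-0.2]]]}}

```text
time_s: 16.2
ee_pos: [0.5079, 0.0223, 0.1272]
eef_rot: [2.356, 0.0, 2.757]
force: [-0.4, -4.0, 4.5]
grip_width: 0.0499
grip_force: 50.0
```

```bash
python3 - <<'E'
from h import *
st(under)
E
```

```text
d along z mm -0.75 x -0.18 y -0.15 rot [ 0.01  0.03 -0.01] F.z 5.87 F [-0.36 -3.98  4.47] M [-0.25  0.05 -0.02] 0.04987514738476909
```

Emit:
{"method": "play_rows", "body": {"motion": [[[0,0,0.004,0,0,0,-0.2],[0,0,0.007,0,0,0,-0.2],[0,0,0.007,0,0,0,-0.2],[0,0,0.007,0,0,0,-0.2]]]}}

```text
time_s: 16.6
ee_pos: [0.5083, 0.023, 0.1264]
eef_rot: [2.356, 0.001, 2.757]
force: [-5.9, -9.7, 12.0]
grip_width: 0.0501
grip_force: 50.0
```

```bash
python3 - <<'E'
from h import *
st(under)
E
```

```text
d along z mm -1.94 x -0.19 y -0.21 rot [0.   0.04 0.01] F.z 16.43 F [-5.93 -9.71 12.01] M [-0.12  0.48  0.45] 0.0501165437733306
```

Emit:
{"method": "play_rows", "body": {"motion": [[[0,0,0,0,0,0,-0.2],[0,0,0,0,0,0,-0.2],[0,0,0,0,0,0,-0.2],[0,0,0,0,0,0,-0.2],[0,0,0,0,0,0,-0.2],[0,0,0,0,0,0,-0.2],[0,0,-0.02,0,0,0,-0.2],[0,0,-0.15,0,0,0,-0.2],[0,0,-0.3,0,0,0,-0.2],[0,0,-0.4,0,0,0,-0.2]]]}}

```text
time_s: 17.6
ee_pos: [0.481, -0.043, 0.1974]
eef_rot: [2.357, -0.001, 2.757]
force: [0.4, -0.3, -3.1]
grip_width: 0.0496
grip_force: 50.0
```

```bash
python3 - <<'E'
from h import *
for n in ("w1","top0","scene0"):
    d=np.load(n+".npz");W=d["W"] if "W" in d else cloud(d)
    s=W[(W[...,0]>.38)&(W[...,0]<.68)&(W[...,1]>.2)&(W[...,1]<.56)]
    rim=s[(s[:,2]>.013)&(s[:,2]<.024)]
    r=cv2.minAreaRect((rim[:,:2]*1000).astype(np.float32));print(n,"rim",rect(rim[:,:2]),"z",np.percentile(rim[:,2],[50,90]))
    t=s[s[:,2]>.055];print(" done",rect(t[:,:2]),np.median(t[:,2]))
    fl=s[(abs(s[:,0]-.53)<.06)&(abs(s[:,1]-.34)<.05)];print(" floor",np.median(fl[:,2]))
W=np.load("w1.npz")["W"];s=W[(W[...,0]>.38)&(W[...,0]<.68)&(W[...,1]>.2)&(W[...,1]<.56)];rim=s[(s[:,2]>.006)&(s[:,2]<.024)]
print(np.round([rim.min(0),rim.max(0)],3))
for lo,hi_ in ((.25,.29),(.29,.33),(.33,.37),(.37,.41),(.41,.45)):
    q=rim[(rim[:,1]>lo)&(rim[:,1]<hi_)];print(lo,q[:,0].min().round(3),q[:,0].max().round(3))
from station import get_obs;print(get_obs()["ee_pos"])
E
```

```text
w1 rim [538.6 415.  300.3 215.5  87. ] z [0.01796841 0.02023212]
 done [514.4 462.3  49.  100.3  88.2] 0.0689015815263326
 floor 0.004318680381349013
top0 rim [554.  414.6 294.4 252.7  87.7] z [0.01836195 0.02205627]
 done [512.5 464.3  45.6 101.2  87.8] 0.06909201887469885
 floor 0.00407498680348084
scene0 rim [531.2 416.6 294.7 205.3  87.5] z [0.01773797 0.02078418]
 done [513.2 465.4  45.9 103.   88. ] 0.06880527122320035
 floor 0.002632518076462975
[[0.424 0.261 0.006]
 [0.654 0.56  0.024]]
0.25 0.424 0.625
0.29 0.425 0.626
0.33 0.427 0.629
0.37 0.429 0.629
0.41 0.432 0.632
[ 0.48098616 -0.04300036  0.19741015]
```

```bash
python3 - <<'E'
from h import *
a=np.radians(177.2);R=M(np.array([np.cos(a),np.sin(a),0]),np.array([0,0,-1.]))
rel([.48,.12,.29],R)
o,p,R0=obs();w=Ro.from_matrix(R0.T@R).as_rotvec();q=o["qpos"]
for s in np.linspace(0,1,5):
    q,c=ik(p+([.48,.12,.29]-p)*s,R0@Ro.from_rotvec(w*s).as_matrix(),q);print(q.round(2),f"{c:.0e}")
print(ik([.527,.35,.045],R,q))
E
```

```text
row [0.2482, 0.6883, 0.1641] [0.1237, 0.0208, -0.0506] mm 187 deg 48.7 q [-0.54  0.23  1.87  0.81  1.31 -2.06]
[-0.54  0.23  1.87  0.81  1.31 -2.06] 5e-30
[-0.38  0.13  1.84  0.62  1.26 -1.88] 2e-26
[-0.2   0.09  1.77  0.41  1.27 -1.68] 2e-31
[-0.01  0.09  1.69  0.2   1.32 -1.5 ] 2e-30
[ 0.17  0.13  1.57 -0.    1.44 -1.35] 8e-30
(array([ 5.28363544e-01,  6.69184472e-01,  1.42006173e+00, -9.20932113e-17,
        1.05234645e+00, -9.93563563e-01]), np.float64(2.4545014176243134e-30))
```

Emit:
{"method": "play_rows", "body": {"motion": [[[0,0.14,-0.14,0,0,0,-0.2],[0,0.23,-0.2,0.01,0,0,-0.2],[0.05,0.35,-0.12,0.03,0.005,-0.012,-0.2],[0.1,0.5,0,0.05,0.01,-0.02,-0.2],[0.17,0.6,0.08,0.07,0.013,-0.03,-0.2],[0.25,0.69,0.16,0.1,0.017,-0.04,-0.2],[0.25,0.69,0.16,0.124,0.021,-0.05,-0.2],[0.25,0.69,0.16,0.124,0.021,-0.05,-0.2],[0.25,0.69,0.16,0.124,0.021,-0.05,-0.2]]]}}

```text
time_s: 18.5
ee_pos: [0.4796, 0.1222, 0.2894]
eef_rot: [-3.14, -0.004, 3.093]
force: [0.6, 0.5, -3.2]
grip_width: 0.0496
grip_force: 50.0
```

```bash
python3 - <<'E'
from h import *
a=np.radians(177.2);R=M(np.array([np.cos(a),np.sin(a),0]),np.array([0,0,-1.]))
rel([.527,.35,.20],R)
E
```

```text
row [-0.1463, 0.92, 0.3555] [-0.0003, -0.0007, 0.0] mm 249 deg 0.3 q [ 0.18  0.13  1.57 -0.    1.44 -1.35]
```

Emit:
{"method": "play_rows", "body": {"motion": [[[-0.04,0.2,0,0,0,0,-0.2],[-0.08,0.4,0,0,0,0,-0.2],[-0.12,0.6,0.05,0,0,0,-0.2],[-0.146,0.8,0.2,0,-0.0007,0,-0.2],[-0.146,0.92,0.355,0,-0.0007,0,-0.2],[-0.146,0.92,0.355,0,-0.0007,0,-0.2],[-0.146,0.92,0.355,0,-0.0007,0,-0.2],[-0.146,0.92,0.355,0,-0.0007,0,-0.2]]]}}

```text
time_s: 19.3
ee_pos: [0.5288, 0.3474, 0.2024]
eef_rot: [3.141, 0.003, 3.088]
force: [-0.6, -0.1, -3.4]
grip_width: 0.0499
grip_force: 50.0
```

```bash
python3 - <<'E'
from h import *
from station import camera
W,f,o=wcloud("w6");p=np.array(o["ee_pos"]);R=E_("xyz",o["eef_rot"]).as_matrix();Q=(W-p)@R
m=((abs(Q[...,2]+.030)<.004)&(abs(Q[...,0])<.08)&(abs(Q[...,1])<.024));q=Q[m];print(np.median(q[:,2]),rect(q[:,:2]))
s=W[(W[...,0]>.38)&(W[...,0]<.68)&(W[...,1]>.24)&(W[...,1]<.56)];rim=s[(s[:,2]>.013)&(s[:,2]<.024)]
print("rim",np.round([rim.min(0),rim.max(0)],3));t=s[(s[:,2]>.06)&(s[:,2]<.075)];print("done",rect(t[:,:2]))
print(o["force"]);a=np.radians(177.2);rel([.527,.35,.048],M(np.array([np.cos(a),np.sin(a),0]),np.array([0,0,-1.])))
E
```

```text
-0.030632855610124406 [ -1.4   0.   48.  111.   90. ]
rim [[0.424 0.264 0.013]
 [0.649 0.56  0.024]]
done [514.5 462.7  46.5 100.5  87.7]
[-0.58493871 -0.10693231 -3.39022086]
row [0.011, 0.0097, 0.6202] [0.0002, 0.0006, -0.0008] mm 155 deg 0.4 q [ 0.52  0.5   1.29 -0.    1.34 -0.99]
```

View pics/w6.png

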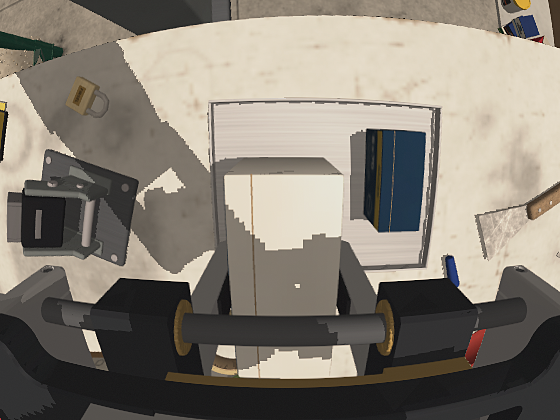

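The wrist view shows the box above the free part of the tray (tray from (210,100) to (440,270)) and the blue done box clear at (395,180).

Emit:
{"method": "play_rows", "body": {"motion": [[[0.011,0.01,0.18,0,0.0006,-0.0008,-0.2],[0.011,0.01,0.36,0,0.0006,-0.0008,-0.2],[0.011,0.01,0.5,0,0.0006,-0.0008,-0.2],[0.011,0.01,0.58,0,0.0006,-0.0008,-0.2],[0.011,0.01,0.61,0,0.0006,-0.0008,-0.2],[0.011,0.01,0.62,0,0.0006,-0.0008,-0.2],[0.011,0.01,0.62,0,0.0006,-0.0008,-0.2]]]}}

```text
time_s: 20.05
ee_pos: [0.5268, 0.3511, 0.0479]
eef_rot: [3.141, 0.0, 3.094]
force: [-0.1, -0.1, -3.4]
grip_width: 0.0496
grip_force: 50.0
```

```bash
python3 - <<'E'
from h import *
a=np.radians(177.2);o,p,R=obs();print(p,o["force"],o["eef_rot"]);rel([.527,.35,.0412],M(np.array([np.cos(a),np.sin(a),0]),np.array([0,0,-1.])))
E
```

```text
[0.52675523 0.35107171 0.04790555] [-0.12178785 -0.07489595 -3.36177077] [3.14069054e+00 1.95903397e-04 3.09400700e+00]
row [-0.0012, -0.0043, 0.0268] [0.0001, 0.0, 0.0002] mm 7 deg 0.1 q [ 0.53  0.67  1.42  0.    1.06 -0.99]
```

Emit:
{"method": "play_rows", "body": {"motion": [[[0,0,0.008,0,0,0,-0.2],[0,0,0.016,0,0,0,-0.2],[0,0,0.023,0,0,0,-0.2],[0,0,0.027,0,0,0,-0.2],[0,0,0.027,0,0,0,-0.2]]]}}

```text
time_s: 20.55
ee_pos: [0.5262, 0.3514, 0.0413]
eef_rot: [3.141, -0.0, 3.095]
force: [-6.5, -4.9, 14.1]
grip_width: 0.0497
grip_force: 50.0
```

Emit:
{"method": "play_rows", "body": {"motion": [[[0,0,-0.005,0,0,0,-0.2],[0,0,-0.005,0,0,0,-0.2],[0,0,-0.005,0,0,0,0.5],[0,0,-0.005,0,0,0,0.5],[0,0,-0.005,0,0,0,0.5],[0,0,-0.005,0,0,0,0.5],[0,0,-0.005,0,0,0,0.5]]]}}

```text
time_s: 21.25
ee_pos: [0.5259, 0.3511, 0.0405]
eef_rot: [-3.141, -0.002, 3.095]
force: [0.3, 0.9, -0.9]
grip_width: 0.0704
grip_force: 0.0
```

Emit:
{"method": "play_rows", "body": {"motion": [[[0,0,-0.05,0,0,0,0.5],[0,0,-0.15,0,0,0,0.5],[0,0,-0.3,0,0,0,0.5],[0,0,-0.5,0,0,0,0.5],[0,0,-0.7,0,0,0,0.5],[0,0,-0.8,0,0,0,0.5],[0,0,-0.8,0,0,0,0.5]]]}}

```text
time_s: 21.95
ee_pos: [0.5271, 0.3517, 0.2462]
eef_rot: [3.138, 0.005, 3.095]
force: [0.1, -0.1, -1.0]
grip_width: 0.0707
grip_force: 0.0
```

```bash
python3 - <<'E'
from h import *
from station import camera
c=camera("top");cv2.imwrite("pics/top1.png",c["frame"][...,::-1]);W=cloud(c)
W2,_,_=wcloud("w7")
for nm,w in (("top",W),("wrist",W2)):
    m=((w[...,2]>.06)&(w[...,2]<.08)&(abs(w[...,0]-.52)<.1)&(w[...,1]>.3)&(w[...,1]<.53)).astype(np.uint8)
    k,L,S,_=cv2.connectedComponentsWithStats(m)
    for i in range(1,k):
        if S[i,4]>60:print(nm,rect(w[L==i][:,:2]),np.median(w[L==i][:,2]))
E
```

```text
top [516.2 353.2  50.   93.3  87.6] 0.07220656756930777
top [512.7 464.3  45.3 102.   87.7] 0.06917629358817001
wrist [514.4 462.7  46.3 100.   87.5] 0.06901588001440614
wrist [526.8 351.1  50.6 110.2  87.3] 0.07203729172188045
```

View pics/top1.png

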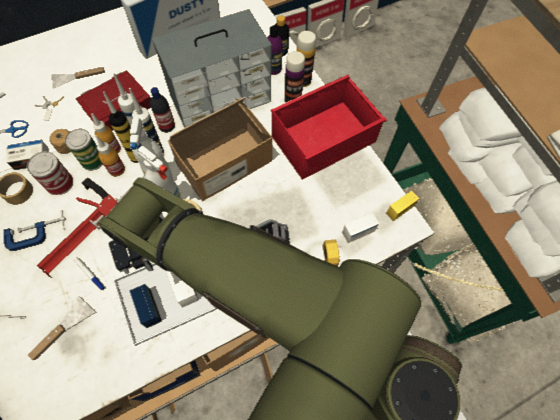

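The top view shows the box (185,290) standing in the tray beside the blue done box (145,305); everything else is in place.

```bash
python3 -c "
from station import workorder
print(workorder.hand_in())"
```

```text
the job is handed in; nothing more can be done
None
```

I pressed the largest box on the stamp in the order asked (left end, right end, underside), at about 15, 14 and 18 N for over half a second each. It now stands on its underside in the free part of the tray, and I handed the job in at about 22 s; the prints themselves I did not check by camera.

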